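# Pick the full bur canister by weight and hand it over

## Task

Two sealed sterile bur canisters, alike but for the lid colour, may not be opened, and only one of them still holds its full set of burs: the clearly heavier one. Put the blue-lidded canister that was left out on the desk back into its own blue well in the rack, fully home, then lift the red-lidded one out of its red well, feeling the weight of each as you lift it. Finish while holding the heavier of the two upright in the gripper, about a hand's breadth above the steel instrument tray for the dentist to take, with the lighter one standing fully home in the well of its own colour and the jar and the tray's instruments left alone; neither canister may be tipped over.

Things in the scene. Friction and masses are not known exactly. Their poses are not given: they have to be found in the camera images.
- blue_canister: the blue-lidded canister: upright closed aluminium cylinder, 70 mm high; body 43 mm across, foot chamfered 4 mm, knurled blue lid 46 mm across over the upper 28 mm. Origin at the centre of its underside, z up along its axis. Starts standing on the desk in front of the rack. Sturdy: takes a firm grip of 25 N. The contents fit closely (under 3 mm of sideways play)
- blue_canister_center (a point): centre of the blue-lidded canister, half-way up its axis (35 mm above its underside); z along its axis
- red_canister: the red-lidded canister: the same in every other way; starts standing in the red well of the rack. Origin at the centre of its underside, z up. Each canister weighs 0.1 to 0.45 kg, and one of them (either one, from start to start) is at least 0.15 kg heavier than the other
- red_canister_center (a point): centre of the red-lidded canister, half-way up its axis (35 mm above its underside); z along its axis
- blue_block: 73 mm square block, 17 mm high, with a blue top plate and a round well in its middle: the blue canister's own place. Fixed; origin at the centre of its underside, at desk level. Axes as the rack's
- blue_well (a point): centre of the blue well's floor (3 mm above the desk), on which a canister that is home stands: round, 47 mm across (2 mm of play all round), 14 mm deep, with a 3 mm chamfered mouth 17 mm above the desk. x across the row of wells, y along it
- red_block: the same kind of block with a red top plate: the red canister's own place; the rack's three blocks stand in a row, 74 mm apart, in any order
- red_well (a point): centre of the red well's floor; same sizes as the blue well
- rack: low aluminium frame round the three well blocks, 86 x 234 x 13 mm, fixed to the desk. Origin at its centre at desk level; y along the row, x across it. Nothing stands close beside the row on its long sides except perhaps the blue canister
- jar: small brown jar with a black cap, 44 mm across and 52 mm high, standing in the third (grey) well of the rack; a bystander. Origin at the centre of its underside
- tray: flat stainless instrument tray, 173 (x) x 269 (y) x 12 mm, fixed, with a mirror, tweezers and a folded gauze pack on it. Origin at the centre of its underside, z up
- tray_center (a point): middle of the tray at the height of its rim (12 mm above the desk); x along its short side, y along its long side
- mirror: dental mirror lying on the tray, 154 x 22 x 14 mm; a bystander
- tweezers: dressing tweezers lying on the tray, 154 x 14 x 8 mm; a bystander
Mind the look-alikes: they are no part of the job. Of the things like the blue_canister, leave any that is green or yellow; of the rest the smaller one is meant.

How it is judged:
By the outcome, as a careful person would: the job done as asked, in the order asked, and still so for the second after the job is handed in, while the arm keeps its last pose, push and grip.
It also fails if it takes over 64 s, if anything falls off the work surface, if the arm or the gripper's body presses on something with over 40 N, if the wrist force passes 120 N, or if a joint passes its speed limit or range.

## Robot

A 6-joint arm with a two-finger parallel gripper is mounted at the origin on a cart in front of the work surface, level with it; the furniture and walls round the work are solid. World frame = base frame: x ahead of the robot, y to its left, z up, the work surface at z = 0. Lengths are in mm, angles in rad, forces in N, time in s.
With the tool pointing down it reaches from about 325 to 900 mm from the base axis. Payload 6.1 kg.
Tool frame: the origin (TCP) lies at the very end of the fingers, on their centre line; the grasp point (between the pads) lies robot.pinch_z behind it (robot.pinch_z is the distance from the TCP to the grasp point, in mm); z points along the fingers, y is the direction in which the jaws open and shut (so a half turn about z gives the same grasp; the last joint's range is limited). The gripper opens to 87 mm and grips with 3 to 60 N. Pads are 19 mm wide; open, the fingers measure 117 mm over their backs; the gripper's body (75 mm by 190 mm) begins 51 mm behind the grasp point.
Start: joints at [-1.466, 0.22, 1.526, -0, 1.395, -0.126], TCP at [142.966, -608.421, 222.538] pointing down, gripper open.
Joint ranges: [-2.98, 2.98], [-0.91, 2.08], [0.09, 2.57], [-1.24, 4.39], [0.2, 2.65], [-2.68, 2.68]. Speed limits (rad/s): [2.57, 2.57, 3.01, 3.14, 3.14, 3.14].

## Interface

Orientations are given as a 3x3 rotation matrix whose columns are the frame's x, y, z axes.
In Python, from rig import get_state, vision, ticket, robot gives the robot as it stands.
- The arm moves only by the tool step_arm, never from a script. Its argument "moves" is a list of rows, each a list of 4 numbers: the shift along the tool's x, y, z in cm, then the turn about the tool's z in degrees. In form: [[x, y, z, spin], ...]. A call has 1 to 20 rows; each row is the pose to reach, as a shift and turn from the pose commanded when the call began, along the tool's axes at that moment; what a row does not reach only later rows make up. A row lasts 1/8 s, in which the tool goes at most 62.5 mm and 10.7 degrees, less where a joint would pass 70% of its speed; a pose out of reach is approached as far as the arm can. A call with a gripper value outside its range is refused whole. "hand" is the closure, from 0 (fully open) to 1 (shut), set as the call begins (left out, the last holds). The fingers move at their own pace and stop on an object; "grip_force" is the grip in N (left out, the last holds). Time passes only in rows, so rows that repeat a pose let the fingers close. It gives the time, the measured TCP pose, the force and the opening at its end, in the units of the state.
- get_state(): the state, without advancing time (a new reading comes with each control period).
- vision.get_image(name): name is "scene" or "top"; returns a dict with "color" (384x512x3 uint8, red, green, blue), "depth" (384x512 float32, mm along the optical axis (not along the pixel's ray), 0 where there is no reading), "K" (3x3 intrinsics, pixels), "xyz" and "attitude" of the camera in the world. Camera axes: x right, y down, z forward; pixel columns grow to the right and rows downward; lengths in mm; the calibration is good to about 2 mm. A picture is of the moment at which its call begins.
- ticket.job_done(): hands the job in, once; it reports no verdict.
The state is a dict: "t": time; "joint_positions": joint angles; "joint_vel": joint speeds; "joint_efforts": joint torques, N m; "position": TCP position; "tcp_rot": TCP orientation; "contact_force": force on the tool from outside, world axes, zero at the start; "ft_torque": the same for the moment, N m; "width": opening from 0.0 (shut) to 1.0 (fully open).
Only numpy, scipy, OpenCV 4.12 (cv2) and the standard library are available. Lean on these libraries where they do the work, as an engineer would, in place of code of your own. Each camera call takes 0.05 s, during which the arm holds its last target.

## Working session

There is one attempt and no reset: what is moved stays moved. The work goes in short steps, Python scripts to look and compute and a tool call to move; the robot and the scene stay as the last step left them, time stands still between calls to the robot, and variables do not carry over. Pictures are saved under pics/ and viewed, and the job is handed in when it is done.

Besides the shell and the picture viewer there is one more tool, called after "Emit:" in YAML: its name, and indented under it one key for each argument. step_arm: Moves the arm, as the interface text tells. Its arguments: {"type":"object","properties":{"moves":{"type":"array"},"hand":{"type":"number"},"grip_force":{"type":"number"}},"required":["moves"]}

```bash
ls; mkdir -p pics; python3 - <<'E'
from rig import get_state, vision, ticket, robot
import cv2,numpy as np,pickle
print(robot.pinch_z, [a for a in dir(robot) if a[0]!='_'])
print(get_state())
d={}
for n in("scene","top"):
    im=vision.get_image(n); d[n]=im
    cv2.imwrite(f"pics/{n}0.png",im["color"][:,:,::-1]); print(n,im["K"],im["xyz"],im["attitude"])
pickle.dump(d,open("im0.pkl","wb"))
E
```

```text
pics
18.700000000000003 ['Unreachable', 'pinch_z']
{'t': 0.0, 'joint_positions': array([-1.46611015e+00,  2.21274238e-01,  1.52762548e+00,  3.05793207e-05,
        1.39468431e+00, -1.26144410e-01]), 'joint_vel': array([ 0.00161416, -0.00074483, -0.00058929, -0.00054003,  0.00086716,
        0.00152287]), 'joint_efforts': array([ 1.80463368e-03, -4.94606245e+01, -3.87371242e+01,  7.01535819e-02,
        5.72407886e-02, -1.39301651e-04]), 'position': array([ 142.90478105, -607.80015738,  221.39984595]), 'tcp_rot': array([[ 9.73477962e-01,  2.28780738e-01, -1.78147397e-04],
       [ 2.28780636e-01, -9.73475981e-01,  1.98361937e-03],
       [ 2.80391692e-04, -1.97176642e-03, -9.99998017e-01]]), 'contact_force': array([0.22965521, 0.21120097, 0.46150474]), 'ft_torque': array([0.0021258 , 0.01762236, 0.02881488]), 'width': 1.0015276273412674}
scene [[440.68233853   0.         260.38157535]
 [  0.         440.68233853 198.94692738]
 [  0.           0.           1.        ]] [ 321.85244559 -491.45831065  984.50097407] [[ 0.92402814 -0.32256952  0.20523379]
 [-0.38231748 -0.77634649  0.50111822]
 [-0.00231292 -0.5415118  -0.84068997]]
top [[383.30703739   0.         252.74737443]
 [  0.         383.30703739 189.44420199]
 [  0.           0.           1.        ]] [ 387.92121745   62.35014224 1051.79601816] [[ 2.86870735e-02 -9.85857919e-01  1.65109706e-01]
 [-9.99577408e-01 -2.90687981e-02  1.04450246e-04]
 [ 4.69656759e-03 -1.65042928e-01 -9.86275202e-01]]
```

View pics/scene0.png

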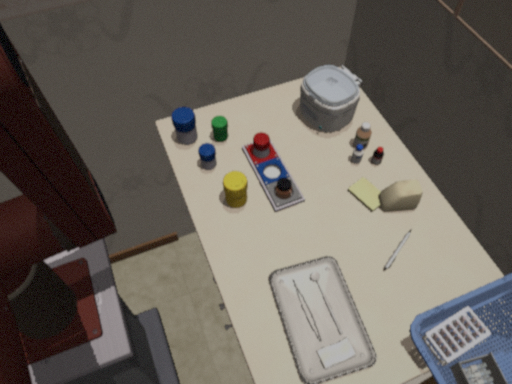

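View pics/top0.png

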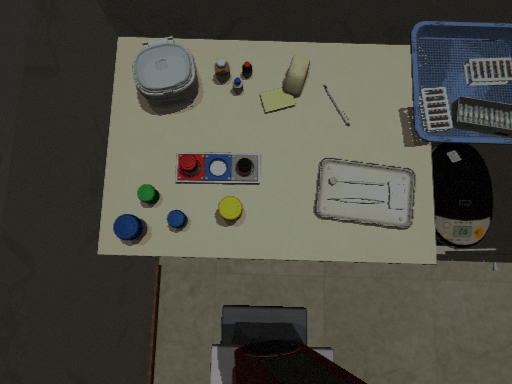

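The smaller blue-lidded canister is at top (177,219) and scene (207,155); the larger look-alike is at top (128,228). The rack runs red at (190,165), blue well at (218,168) and jar at (245,167). The tray is at top (365,193).

```bash
cat > h.py <<'E'
import numpy as np,cv2
def ray(im,u,v,z):
    K=im["K"];R=np.array(im["attitude"]);c=np.array(im["xyz"])
    d=R@np.linalg.inv(K)@np.array([u,v,1.]);s=(z-c[2])/d[2];return c+s*d
def cloud(im):
    D=im["depth"];K=im["K"];v,u=np.mgrid[:D.shape[0],:D.shape[1]]
    p=np.stack([(u-K[0,2])/K[0,0]*D,(v-K[1,2])/K[1,1]*D,D],-1)
    return p@np.array(im["attitude"]).T+np.array(im["xyz"])
def masks(im):
    h=cv2.cvtColor(im["color"],cv2.COLOR_RGB2HSV);H,S,V=[h[...,i].astype(int) for i in range(3)]
    return {"blue":(H>100)&(H<128)&(S>130)&(V>40),"red":((H<8)|(H>172))&(S>140)&(V>60)}
E
python3 - <<'E'
import pickle;from h import *
d=pickle.load(open("im0.pkl","rb"))
for n,im in d.items():
    P=cloud(im)
    for c,m in masks(im).items():
        k,l,st,ce=cv2.connectedComponentsWithStats(m.astype(np.uint8))
        for i in range(1,k):
            if st[i,4]<25: continue
            q=P[l==i]; z=q[:,2]
            if abs(q[:,1].mean())>700 or q[:,0].mean()<150: continue
            zt=np.percentile(z,90); t=q[z>zt-5]
            mid=(t.max(0)+t.min(0))/2
            print(n,c,st[i],"med",np.median(q,0).round(),"ztop",zt.round(),"topmid",mid.round(1),"ext",(t.max(0)-t.min(0)).round(), len(t))
E
```

```text
scene blue [172 107  22  25 421] med [446. 359.  96.] ztop 100.0 topmid [445.9 371.4  98.6] ext [56. 58.  8.] 267
scene blue [199 144  15  17 201] med [471. 246.  69.] ztop 72.0 topmid [ 405.9 -109.2  525.7] ext [168. 764. 918.] 128
scene blue [357 144   6   6  27] med [858. 111.  61.] ztop 63.0 topmid [858.3 113.2  61.3] ext [15. 14.  6.] 21
scene blue [257 159  30  24 258] med [623. 163.  16.] ztop 20.0 topmid [620.6 144.9  37.3] ext [69. 98. 45.] 203
scene red [247 133  29  30 374] med [617. 223.  21.] ztop 74.0 topmid [ 481.2 -119.1  526.8] ext [319. 745. 915.] 142
scene red [377 148   6   5  25] med [906.  85.  55.] ztop 59.0 topmid [907.3  84.5  57.3] ext [13. 10.  6.] 14
top blue [205 154  26  26 391] med [622. 164.  17.] ztop 19.0 topmid [622.1 161.2  17.9] ext [72. 71.  8.] 362
top blue [168 210  17  18 235] med [472. 258.  70.] ztop 73.0 topmid [472.4 258.1  71.1] ext [42. 39.  7.] 212
top blue [114 214  27  26 490] med [446. 374.  98.] ztop 101.0 topmid [431.  233.2 573.8] ext [ 86. 342. 956.] 428
top red [244  62   6   5  25] med [907.  89.  57.] ztop 59.0 topmid [907.4  90.   57.5] ext [15. 14.  7.] 24
top red [178 154  27  26 521] med [616. 229.  19.] ztop 75.0 topmid [514.9 160.2 560.7] ext [254. 196. 982.] 213
```

```bash
cat >> h.py <<'E'
def lid(im,c,xy,z,rad=60):
    """lid top centre from colour mask + depth band, cast on plane z"""
    P=cloud(im);m=masks(im)[c]&(np.hypot(P[...,0]-xy[0],P[...,1]-xy[1])<rad)&(abs(P[...,2]-z)<5)
    v,u=np.nonzero(m);X=np.array([ray(im,a,b,z)[:2] for a,b in zip(u,v)])
    (cx,cy),r=cv2.minEnclosingCircle(X.astype(np.float32));return X.mean(0).round(1),(round(cx,1),round(cy,1)),round(r,1),len(X)
E
python3 - <<'E'
import pickle;from h import *
d=pickle.load(open("im0.pkl","rb"))
for n,im in d.items():
    print(n,"bluelid",lid(im,"blue",(472,258),70),"redlid",lid(im,"red",(616,229),73))
    P=cloud(im)
    # plate of blue: outer contour
    for c,xy in(("blue",(622,163)),("red",(616,235))):
        m=masks(im)[c]&(np.hypot(P[...,0]-xy[0],P[...,1]-xy[1])<65)&(abs(P[...,2]-17)<7)
        v,u=np.nonzero(m);X=np.array([ray(im,a,b,17)[:2] for a,b in zip(u,v)],np.float32)
        print(n,c,cv2.minAreaRect(X),X.mean(0))
    # rack: points 9..22 high in area
    m=(abs(P[...,0]-620)<75)&(abs(P[...,1]-160)<160)&(P[...,2]>8)&(P[...,2]<22)
    m=cv2.morphologyEx(m.astype(np.uint8),cv2.MORPH_OPEN,np.ones((3,3)))
    k,l,st,ce=cv2.connectedComponentsWithStats(m);i=1+st[1:,4].argmax()
    v,u=np.nonzero(l==i);X=np.array([ray(im,a,b,14)[:2] for a,b in zip(u,v)],np.float32)
    print(n,"rack",cv2.minAreaRect(X))
    # white well floor
    if 1:
        h=cv2.cvtColor(im["color"],cv2.COLOR_RGB2HSV)
        m=(np.hypot(P[...,0]-622,P[...,1]-163)<26)&(h[...,1]<100)
        k,l,st,ce=cv2.connectedComponentsWithStats(m.astype(np.uint8));i=1+st[1:,4].argmax()
        v,u=np.nonzero(l==i);q=P[l==i];print("well hole",st[i],np.median(q[:,2]),ray(im,*ce[i],17),ray(im,*ce[i],3))
    # tray
    m=(abs(P[...,0]-550)<170)&(P[...,1]<-80)&(P[...,1]>-480)&(P[...,2]>5)&(P[...,2]<30)
    m=cv2.morphologyEx(m.astype(np.uint8),cv2.MORPH_OPEN,np.ones((3,3)))
    k,l,st,ce=cv2.connectedComponentsWithStats(m);i=1+st[1:,4].argmax()
    v,u=np.nonzero(l==i);X=np.array([ray(im,a,b,12)[:2] for a,b in zip(u,v)],np.float32)
    print(n,"tray",cv2.minAreaRect(X))
    big=cv2.resize(im["color"][130:260,100:300] if n=="top" else im["color"][90:220,150:350],None,fx=4,fy=4,interpolation=cv2.INTER_CUBIC)
    cv2.imwrite(f"pics/z_{n}.png",big[:,:,::-1])
E
```

```text
scene bluelid (array([471.6, 252.5]), (472.4, 251.5), 21.5, 141) redlid (array([619.7, 229.6]), (620.9, 229.0), 21.7, 144)
scene blue ((621.2471923828125, 158.6682586669922), (68.08772277832031, 69.26632690429688), 1.383160948753357) [621.6665  161.85912]
scene red ((620.4287109375, 232.21914672851562), (68.45337677001953, 66.06672668457031), 1.7444562911987305) [615.15063 223.88953]
scene rack ((622.1084594726562, 158.16357421875), (86.83952331542969, 236.4659881591797), 0.913955569267273)
well hole [263 164  18  14 186] 2.767750341952251 [620.99436754 157.59055338  17.        ] [625.32303182 166.98246547   3.        ]
scene tray ((573.7841186523438, -249.5142059326172), (268.75811767578125, 154.69647216796875), 83.7900619506836)
top bluelid (array([471.7, 257.9]), (471.6, 257.4), 22.3, 228) redlid (array([620.6, 236. ]), (619.3, 234.9), 23.2, 220)
top blue ((622.742919921875, 161.61741638183594), (70.75896453857422, 69.56953430175781), 1.6965854167938232) [621.8249  162.07582]
top red ((620.572509765625, 234.7735137939453), (70.75178527832031, 71.61653137207031), 1.6964974403381348) [614.7736  227.23613]
top rack ((620.88427734375, 162.51133728027344), (86.21833038330078, 232.30776977539062), 0.8109232187271118)
well hole [210 159  17  17 222] 3.2682991127430796 [620.61588556 160.63232175  17.        ] [623.76406675 161.9620046    3.        ]
top tray ((556.5847778320312, -305.97100830078125), (149.62283325195312, 172.4669189453125), 83.86717224121094)
```

View pics/z_top.png

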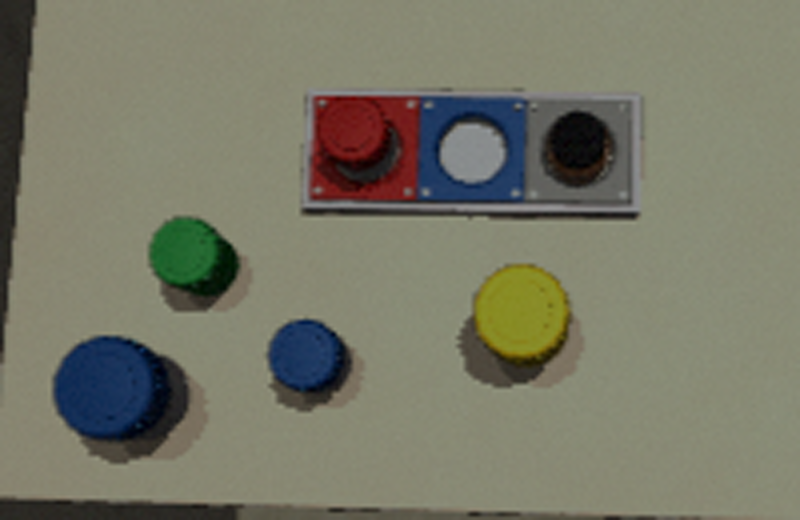

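View pics/z_scene.png

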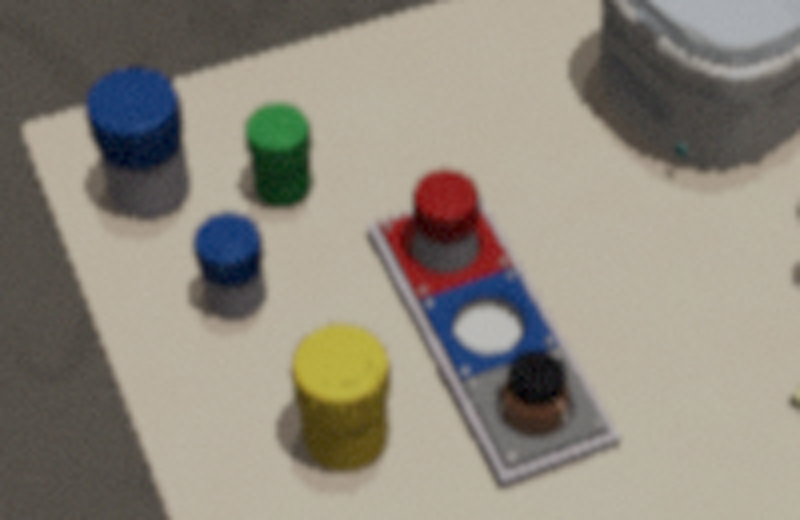

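```bash
cat >> h.py <<'E'
def plan(tgt,ang,n=None):
    """shift in tool axes (cm) and spin (deg) from measured pose to world target; ang=world angle of tool x"""
    from rig import get_state
    s=get_state();R=s["tcp_rot"];d=R.T@(np.array(tgt)-s["position"])/10
    a=np.degrees(np.arctan2(R[1,0],R[0,0]));sp=-((ang-a+180)%360-180)
    print("t",s["t"],"pos",s["position"].round(1),"ang",round(a,2),"w",round(s["width"],3),"F",s["contact_force"].round(2),"j",s["joint_positions"].round(2))
    print("shift cm",d.round(2),"spin",round(sp,1))
    return d,sp
E
python3 - <<'E'
from h import *
plan((472,256,150),91.3)
E
```

```text
t 0.1 pos [ 142.9 -607.9  221.6] ang 13.22 w 0.997 F [-0.05 -0.11 -0.24] j [-1.47  0.22  1.53  0.    1.39 -0.13]
shift cm [ 51.79 -76.56   7.3 ] spin -78.1
```

Emit:
step_arm:
  moves:
    - [1.2, -1.8, 0, -2]
    - [4, -6, 0, -6]
    - [7.5, -11, 0, -11]
    - [11, -16.3, 0, -16]
    - [14.5, -21.4, 0, -22]
    - [18, -26.6, 0, -27]
    - [21.5, -31.8, 0, -32]
    - [25, -37, 0.5, -38]
    - [28.5, -42.2, 1, -43]
    - [32, -47.4, 2, -48]
    - [35.5, -52.6, 3, -54]
    - [39, -57.8, 4, -59]
    - [42.5, -63, 5, -64]
    - [46, -68, 6, -70]
    - [49, -72.5, 6.8, -74]
    - [51, -75.3, 7.3, -77]
    - [51.8, -76.5, 7.3, -78]
    - [51.8, -76.5, 7.3, -78]
  hand: 0

```text
t: 2.35
position: [472.0, 254.8, 149.3]
tcp_rot: [[-0.022, 1.0, -0.001], [1.0, 0.022, -0.001], [-0.001, -0.001, -1.0]]
contact_force: [-0.7, -0.3, -0.1]
width: 1.003
```

```bash
python3 - <<'E'
from h import *
from rig import vision
plan((472,256,37),91.3)
for n in("scene","top"):
    im=vision.get_image(n);c=im["color"][130:260,100:300] if n=="top" else im["color"][90:220,150:350]
    cv2.imwrite(f"pics/a_{n}.png",cv2.resize(c,None,fx=4,fy=4,interpolation=cv2.INTER_CUBIC)[:,:,::-1])
E
```

```text
t 2.35 pos [472.  254.8 149.3] ang 91.25 w 1.003 F [-0.69 -0.28 -0.05] j [ 0.35  0.08  1.83 -0.    1.24  0.33]
shift cm [1.300e-01 1.000e-02 1.123e+01] spin -0.1
```

View pics/a_scene.png

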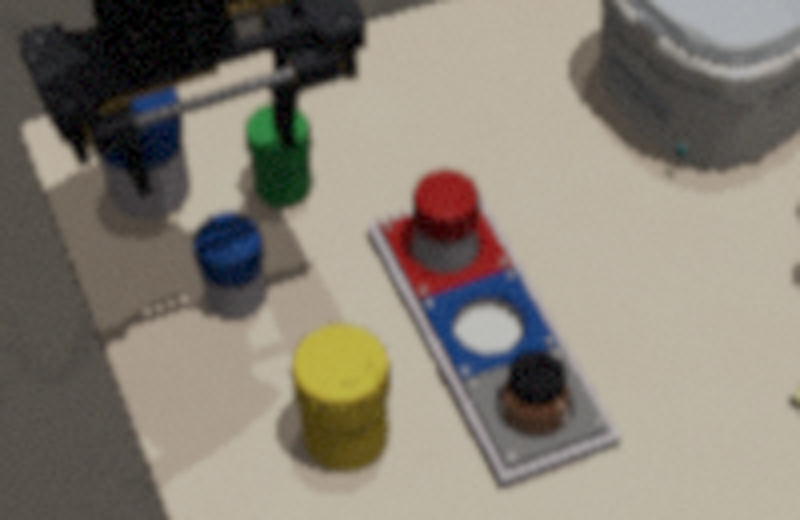

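View pics/a_top.png

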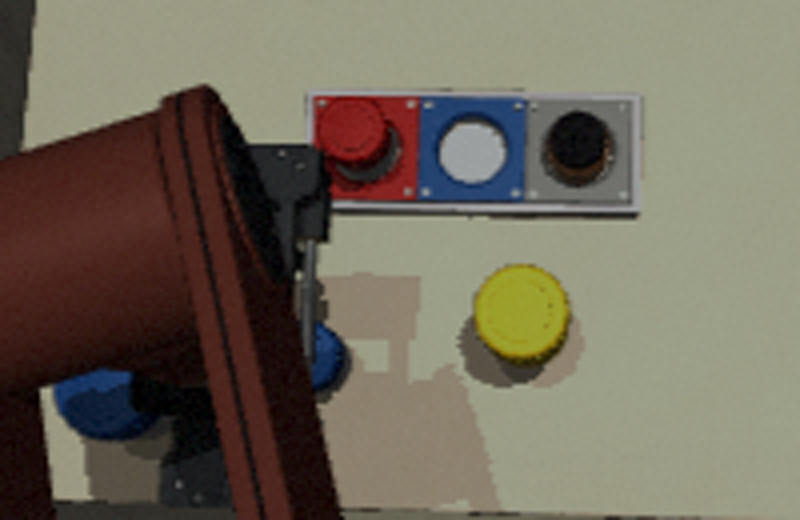

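Scene view: fingertips are at about px (186,137) and (221,125), straddling the canister; I'll check the camera-to-arm offset against them.

```bash
python3 - <<'E'
from h import *
import pickle
im=pickle.load(open("im0.pkl","rb"))["scene"]
for p in((186.5,137.5),(221,125)): print(ray(im,*p,149.3))
E
```

```text
[425.92086351 244.00430974 149.3       ]
[518.82157949 250.08401929 149.3       ]
```

Emit:
step_arm:
  moves:
    - [0.1, 0, 1.5, 0]
    - [0.1, 0, 4, 0]
    - [0.1, 0, 7, 0]
    - [0.1, 0, 9.5, 0]
    - [0.1, 0, 10.8, 0]
    - [0.1, 0, 11.2, 0]
    - [0.1, 0, 11.2, 0]

```text
t: 3.32
position: [472.6, 255.7, 38.0]
tcp_rot: [[-0.021, 1.0, 0.001], [1.0, 0.021, 0.0], [0.0, 0.001, -1.0]]
contact_force: [1.2, 0.2, -0.3]
width: 0.999
```

Emit:
step_arm:
  moves:
    - [0, 0, 0, 0]
    - [0, 0, 0, 0]
    - [0, 0, 0, 0]
    - [0, 0, 0, 0]
    - [0, 0, 0, 0]
    - [0, 0, 0, 0]
    - [0, 0, 0, 0]
    - [0, 0, 0, 0]
  hand: 1
  grip_force: 24

```text
t: 4.32
position: [472.3, 255.8, 37.6]
tcp_rot: [[-0.021, 1.0, 0.0], [1.0, 0.021, 0.0], [0.0, 0.0, -1.0]]
contact_force: [1.1, 0.5, -0.3]
width: 0.515
```

Emit:
step_arm:
  moves:
    - [0, 0, -0.5, 0]
    - [0, 0, -2, 0]
    - [0, 0, -4, 0]
    - [0, 0, -5.5, 0]
    - [0, 0, -6, 0]
    - [0, 0, -6, 0]
    - [0, 0, -6, 0]
    - [0, 0, -6, 0]
    - [0, 0, -6, 0]
    - [0, 0, -6, 0]
    - [0, 0, -6, 0]
    - [0, 0, -6, 0]

```text
t: 5.82
position: [472.2, 255.8, 97.6]
tcp_rot: [[-0.021, 1.0, 0.0], [1.0, 0.021, -0.0], [-0.0, 0.0, -1.0]]
contact_force: [0.5, -0.6, -1.4]
width: 0.514
```

```bash
python3 - <<'E'
from h import *
from rig import vision
plan((622,160,100),91.3)
from rig import get_state
for n in("scene","top"):
    im=vision.get_image(n);s=get_state();print(s["contact_force"].round(2),s["ft_torque"].round(3))
    c=im["color"][130:260,100:300] if n=="top" else im["color"][90:220,150:350]
    cv2.imwrite(f"pics/b_{n}.png",cv2.resize(c,None,fx=4,fy=4,interpolation=cv2.INTER_CUBIC)[:,:,::-1])
    if n=="scene": print(lid(im,"blue",(472,256),130))
E
```

```text
t 5.825 pos [472.2 255.8  97.6] ang 91.22 w 0.514 F [ 0.48 -0.63 -1.42] j [ 0.35  0.14  1.87 -0.    1.14  0.33]
shift cm [-9.89 14.77 -0.24] spin -0.1
[ 0.89  0.78 -1.25] [-0.03  -0.119 -0.03 ]
(array([472.2, 248.1]), (471.6, 250.3), 20.7, 115)
[-0.39  0.2  -0.83] [-0.025 -0.108 -0.008]
```

View pics/b_scene.png

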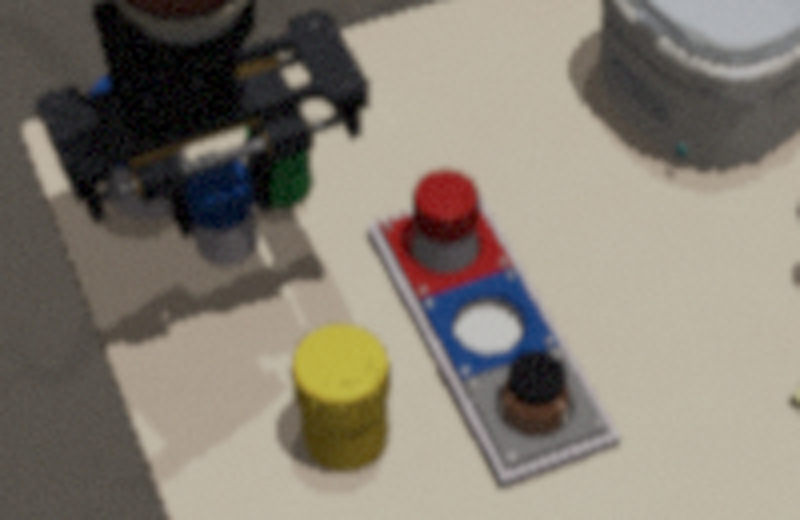

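Emit:
step_arm:
  moves:
    - [-0.6, 0.9, 0, 0]
    - [-2.5, 3.7, 0, 0]
    - [-5, 7.4, 0, 0]
    - [-7.5, 11.1, 0, 0]
    - [-9.3, 13.9, 0, 0]
    - [-9.8, 14.8, 0, 0]
    - [-9.8, 14.8, 0.5, 0]
    - [-9.8, 14.8, 2, 0]
    - [-9.8, 14.8, 3.2, 0]
    - [-9.8, 14.8, 3.5, 0]
    - [-9.8, 14.8, 3.5, 0]

```text
t: 7.3
position: [621.8, 161.3, 62.1]
tcp_rot: [[-0.022, 1.0, -0.001], [1.0, 0.022, -0.0], [-0.0, -0.001, -1.0]]
contact_force: [-0.8, -0.4, -1.1]
width: 0.517
```

```bash
python3 - <<'E'
from h import *
from rig import vision,get_state
plan((622,160,40.6),91.3)
F=[]
for n in("scene","top"):
    im=vision.get_image(n);s=get_state();F.append(s["contact_force"])
    c=im["color"][130:200,150:250] if n=="top" else im["color"][120:200,235:335]
    cv2.imwrite(f"pics/c_{n}.png",cv2.resize(c,None,fx=6,fy=6,interpolation=cv2.INTER_CUBIC)[:,:,::-1])
print(np.array(F).round(2))
E
```

```text
t 7.3 pos [621.8 161.3  62.1] ang 91.25 w 0.517 F [-0.8  -0.43 -1.05] j [0.13 0.42 1.6  0.   1.13 0.11]
shift cm [-0.13  0.02  2.15] spin -0.0
[[-0.36 -0.11 -1.23]
 [-0.27 -0.72 -0.95]]
```

View pics/c_scene.png

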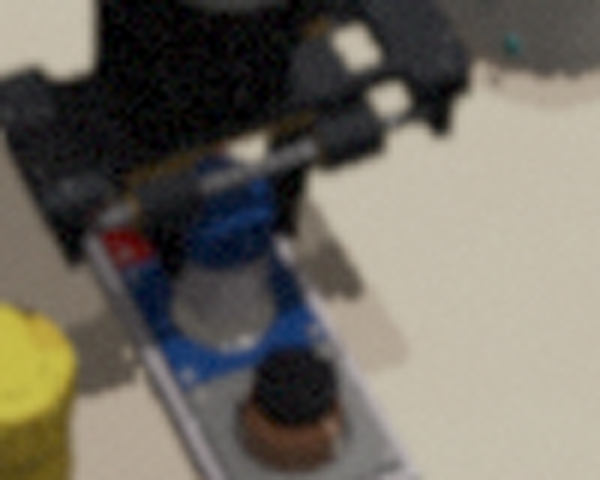

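View pics/c_top.png

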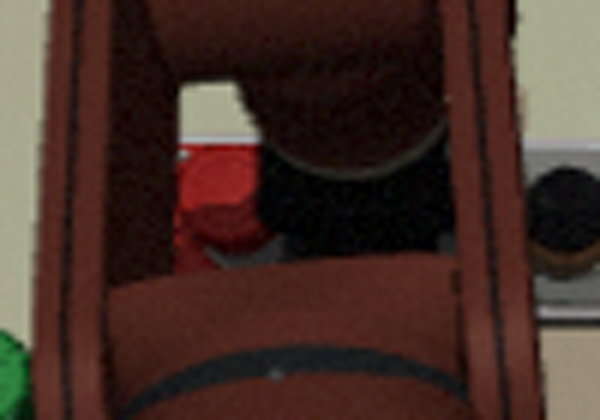

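In the scene view the canister's foot (crop 222,340) is centred over the blue well. Lowering.

Emit:
step_arm:
  moves:
    - [0, 0, 0.4, 0]
    - [0, 0, 0.8, 0]
    - [0, 0, 1.1, 0]
    - [0, 0, 1.4, 0]
    - [0, 0, 1.6, 0]
    - [0, 0, 1.8, 0]
    - [0, 0, 1.8, 0]

```text
t: 8.28
position: [622.3, 160.7, 44.2]
tcp_rot: [[-0.021, 1.0, 0.0], [1.0, 0.021, -0.0], [-0.0, 0.0, -1.0]]
contact_force: [0.6, -0.6, 0.4]
width: 0.514
```

Emit:
step_arm:
  moves:
    - [0, 0, 0.1, 0]
    - [0, 0, 0.2, 0]
    - [0, 0, 0.3, 0]
    - [0, 0, 0.4, 0]
    - [0, 0, 0.4, 0]
    - [0, 0, 0.4, 0]

```text
t: 9.02
position: [622.3, 160.9, 40.7]
tcp_rot: [[-0.021, 1.0, 0.0], [1.0, 0.021, -0.0], [-0.0, 0.0, -1.0]]
contact_force: [-1.0, -4.4, 2.9]
width: 0.515
```

At home height. Opening the fingers and rising.

Emit:
step_arm:
  moves:
    - [0, 0, 0, 0]
    - [0, 0, 0, 0]
    - [0, 0, 0, 0]
    - [0, 0, 0, 0]
    - [0, 0, 0, 0]
  hand: 0

```text
t: 9.65
position: [622.2, 161.1, 40.5]
tcp_rot: [[-0.021, 1.0, -0.0], [1.0, 0.021, 0.0], [0.0, -0.0, -1.0]]
contact_force: [-1.1, 0.6, -0.7]
width: 0.964
```

Emit:
step_arm:
  moves:
    - [0, 0, -0.5, 0]
    - [0, 0, -2, 0]
    - [0, 0, -5, 0]
    - [0, 0, -8, 0]
    - [0, 0, -10, 0]
    - [0.5, 0, -11, 0]
    - [2, 0, -11, 0]
    - [4, 0, -11, 0]
    - [6, 0, -11, 0]
    - [7.2, 0, -11, 0]
    - [7.4, 0, -11, 0]
    - [7.4, 0, -11, 0]

```text
t: 11.15
position: [620.6, 234.9, 150.4]
tcp_rot: [[-0.022, 1.0, -0.0], [1.0, 0.022, -0.0], [-0.0, -0.0, -1.0]]
contact_force: [0.4, 0.8, 0.3]
width: 0.997
```

```bash
python3 - <<'E'
from h import *
from rig import vision,get_state
plan((621,233.5,41),91.3)
F=[]
for n in("scene","top"):
    im=vision.get_image(n);s=get_state();F.append(s["contact_force"])
    for z in (73,): 
        try: print(n,lid(im,"blue",(621,160),z,35),lid(im,"red",(620,233),z,50))
        except Exception as e: print(n,e)
    c=im["color"][130:200,150:250] if n=="top" else im["color"][120:200,235:335]
    cv2.imwrite(f"pics/d_{n}.png",cv2.resize(c,None,fx=6,fy=6,interpolation=cv2.INTER_CUBIC)[:,:,::-1])
print(np.array(F).round(2))
E
```

```text
t 11.15 pos [620.6 234.9 150.4] ang 91.24 w 0.997 F [0.36 0.81 0.32] j [ 0.24  0.37  1.49 -0.    1.29  0.22]
shift cm [-0.14  0.04 10.94] spin -0.1
scene (array([620.3, 158.4]), (620.2, 158.7), 21.8, 161) (array([620.1, 229.8]), (620.2, 228.3), 21.8, 144)
top OpenCV(4.12.0) /io/opencv/modules/imgproc/src/shapedescr.cpp:201: error: (-215:Assertion failed) count >= 0 && (depth == CV_32F || depth == CV_32S) in function 'minEnclosingCircle'

[[ 0.29 -0.23  1.  ]
 [ 0.1  -0.38 -0.13]]
```

View pics/d_scene.png

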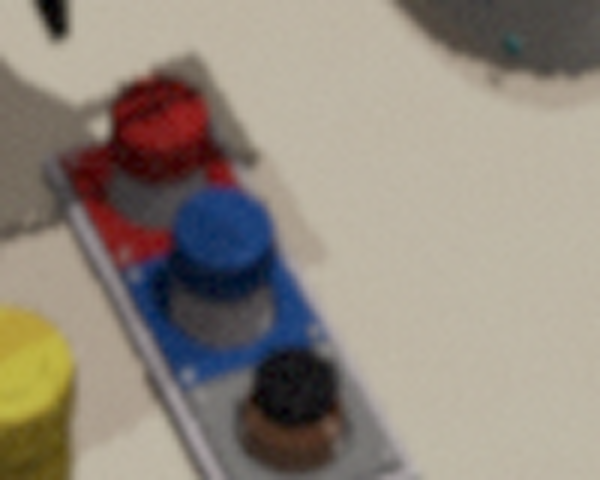

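View pics/d_top.png

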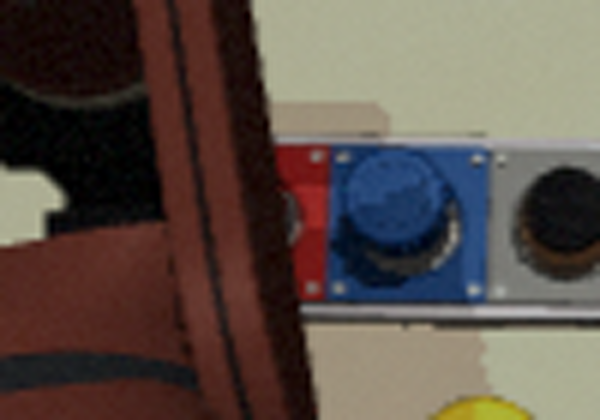

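Blue stands upright and home in its well. Next, the red one.

Emit:
step_arm:
  moves:
    - [-0.2, 0, 1.5, 0]
    - [-0.2, 0, 4, 0]
    - [-0.2, 0, 7, 0]
    - [-0.2, 0, 9.5, 0]
    - [-0.2, 0, 10.6, 0]
    - [-0.2, 0, 10.9, 0]
    - [-0.2, 0, 10.9, 0]

```text
t: 12.12
position: [621.3, 233.0, 42.2]
tcp_rot: [[-0.021, 1.0, 0.001], [1.0, 0.021, 0.0], [0.0, 0.001, -1.0]]
contact_force: [-0.4, 0.4, 0.5]
width: 1.0
```

Emit:
step_arm:
  moves:
    - [0, 0, 0, 0]
    - [0, 0, 0, 0]
    - [0, 0, 0, 0]
    - [0, 0, 0, 0]
    - [0, 0, 0, 0]
    - [0, 0, 0, 0]
    - [0, 0, 0, 0]
  hand: 1
  grip_force: 24

```text
t: 13.0
position: [621.1, 233.0, 41.7]
tcp_rot: [[-0.021, 1.0, 0.001], [1.0, 0.021, 0.0], [0.0, 0.001, -1.0]]
contact_force: [1.1, -0.0, -0.3]
width: 0.517
```

Emit:
step_arm:
  moves:
    - [0, 0, -0.3, 0]
    - [0, 0, -1, 0]
    - [0, 0, -2, 0]
    - [0, 0, -3, 0]
    - [0, 0, -5, 0]
    - [0, 0, -7, 0]
    - [0, 0, -8, 0]
    - [0, 0, -8.3, 0]
    - [0, 0, -8.3, 0]
    - [0, 0, -8.3, 0]
    - [0, 0, -8.3, 0]
    - [0, 0, -8.3, 0]
    - [0, 0, -8.3, 0]

```text
t: 14.62
position: [620.7, 232.9, 124.4]
tcp_rot: [[-0.021, 1.0, -0.0], [1.0, 0.021, -0.0], [-0.0, -0.0, -1.0]]
contact_force: [-0.3, 0.6, -3.4]
width: 0.517
```

```bash
python3 - <<'E'
from h import *
from rig import vision,get_state
plan((570,-270,140),91.3)
F=[]
for k in range(6):
    im=vision.get_image("scene");s=get_state();F.append(s["contact_force"])
print(np.array(F).round(2),np.mean(F,0))
P=cloud(im);m=masks(im)["blue"]&(np.hypot(P[...,0]-621,P[...,1]-160)<20)&(P[...,2]>60);print(np.percentile(P[m][:,2],[50,90]))
print(lid(im,"blue",(621,160),73,35))
cv2.imwrite("pics/e_scene.png",cv2.resize(im["color"][80:200,220:370],None,fx=5,fy=5)[:,:,::-1])
im=vision.get_image("top")
# tray rim by depth and the full set of outline pixels
big=im["color"][145:240,300:430];cv2.imwrite("pics/tray.png",cv2.resize(big,None,fx=6,fy=6)[:,:,::-1])
E
```

```text
t 14.625 pos [620.7 232.9 124.4] ang 91.22 w 0.517 F [-0.34  0.64 -3.39] j [0.24 0.39 1.51 0.   1.25 0.22]
shift cm [-50.17  -6.14  -1.56] spin -0.1
[[-0.27  0.6  -3.86]
 [-1.06 -0.26 -3.76]
 [ 0.33  0.64 -3.18]
 [ 0.9  -0.31 -3.53]
 [ 0.78  0.72 -3.54]
 [ 0.14 -0.45 -3.83]] [ 0.13964531  0.15608474 -3.61628625]
[72.51024292 74.66839427]
(array([620.8, 157.9]), (619.7, 157.6), 22.8, 157)
```

View pics/e_scene.png

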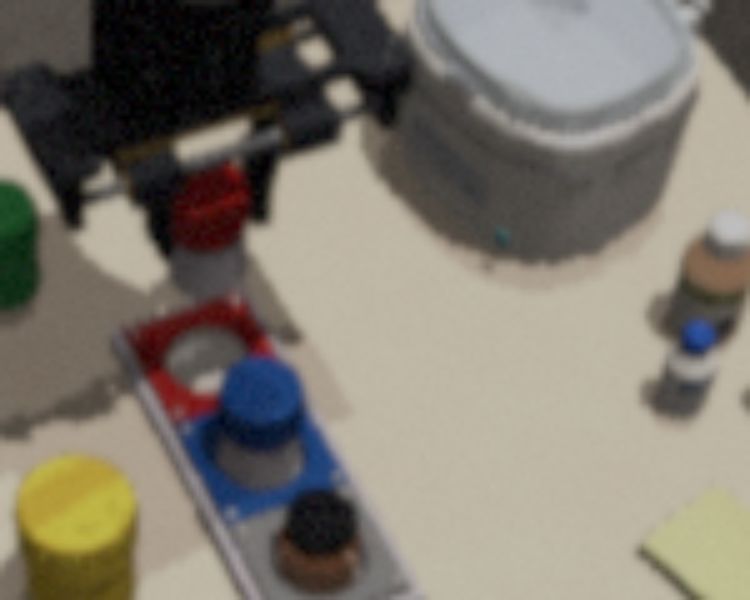

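View pics/tray.png

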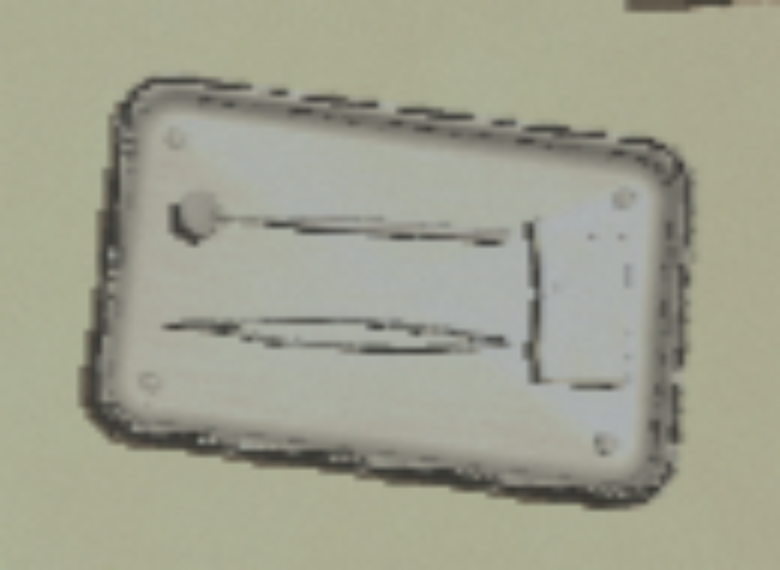

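Red pulls about 3.6 N against blue's 1.1 N, so red is heavier and gets presented. Tray corners in the crop are at about (120,80), (690,145), (665,505), (90,435), which puts its centre at top px (365.2,193.5).

```bash
python3 - <<'E'
from h import *
import pickle
d=pickle.load(open("im0.pkl","rb"));im=d["top"]
C=[ray(im,300+a/6,145+b/6,12)[:2] for a,b in((120,80),(690,145),(665,505),(90,435))];print(np.round(C),np.mean(C,0))
print(np.linalg.norm(C[0]-C[1]),np.linalg.norm(C[0]-C[3]))
c=np.mean(C,0);plan((c[0],c[1],140),91.3)
E
```

```text
[[ 656. -123.]
 [ 632. -387.]
 [ 466. -369.]
 [ 490. -109.]] [ 560.79216618 -246.79314334]
265.26971039877867 166.4139729238747
t 14.975 pos [620.7 233.  124.6] ang 91.23 w 0.52 F [-0.58 -0.89 -4.7 ] j [0.24 0.39 1.51 0.   1.25 0.22]
shift cm [-47.84  -7.02  -1.54] spin -0.1
```

Emit:
step_arm:
  moves:
    - [0, 0, -1, 0]
    - [0, 0, -3, 0]
    - [0, 0, -4.5, 0]
    - [-0.8, -0.1, -5, 0]
    - [-3, -0.4, -5, 0]
    - [-6, -0.9, -5, 0]
    - [-9.5, -1.4, -5, 0]
    - [-13, -1.9, -5, 0]
    - [-17, -2.5, -5, 0]
    - [-21, -3.1, -5, 0]
    - [-25, -3.7, -5, 0]
    - [-29, -4.3, -5, 0]
    - [-33, -4.8, -5, 0]
    - [-37, -5.4, -5, 0]
    - [-41, -6, -5, 0]
    - [-44.5, -6.5, -4.5, 0]
    - [-46.8, -6.9, -3.5, 0]
    - [-47.8, -7, -2.5, 0]
    - [-47.8, -7, -1.8, 0]
    - [-47.8, -7, -1.6, 0]

```text
t: 17.48
position: [560.6, -245.0, 139.3]
tcp_rot: [[-0.022, 1.0, -0.002], [1.0, 0.022, 0.002], [0.002, -0.002, -1.0]]
contact_force: [0.8, 0.2, -3.3]
width: 0.515
```

Emit:
step_arm:
  moves:
    - [0, 0, 0, 0]
    - [0, 0, 0, 0]
    - [0, 0, 0, 0]
    - [0, 0, 0, 0]
    - [0, 0, 0, 0]
    - [0, 0, 0, 0]

```text
t: 18.23
position: [561.0, -246.5, 140.6]
tcp_rot: [[-0.021, 1.0, 0.0], [1.0, 0.021, -0.0], [-0.0, 0.0, -1.0]]
contact_force: [-0.2, 0.1, -4.4]
width: 0.521
```

```bash
python3 - <<'E'
from h import *
from rig import vision,get_state
plan((561,-247,140),91.3)
for n in("scene","top"):
    im=vision.get_image(n);cv2.imwrite(f"pics/f_{n}.png",im["color"][:,:,::-1])
    try: print(n,lid(im,"blue",(621,160),73,35))
    except Exception: print(n,"no lid")
E
```

```text
t 18.225 pos [ 561.  -246.5  140.6] ang 91.22 w 0.521 F [-0.21  0.08 -4.44] j [-0.54  0.26  1.64  0.    1.24 -0.56]
shift cm [-0.05  0.    0.06] spin -0.1
scene no lid
top (array([620.6, 163.4]), (621.1, 163.1), 22.4, 220)
```

View pics/f_scene.png

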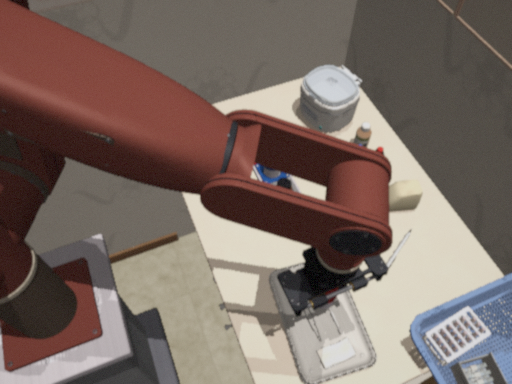

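View pics/f_top.png

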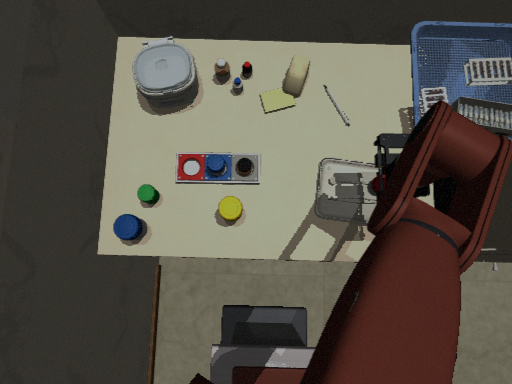

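Top view: blue lid at (216,166) sits in the blue well, the red well (191,168) is empty, and the jar is in place. The red canister is over the tray at (378,185). Handing in.

```bash
python3 - <<'E'
from h import *
from rig import vision,get_state,ticket
im=vision.get_image("top");P=cloud(im);m=masks(im)["blue"]&(np.hypot(P[...,0]-621,P[...,1]-162)<24)&(P[...,2]>40)
print(np.median(P[m][:,2]))
m=masks(im)["red"]&(np.hypot(P[...,0]-561,P[...,1]+247)<40)&(P[...,2]>40);print(np.median(P[m],0))
ticket.job_done()
E
```

```text
73.2752028831103
[ 556.55005656 -246.11990682  522.74462948]
the job is handed in; nothing more can be done
```

I put the small blue-lidded canister into its blue well and then lifted the red one. Red is the heavier: it pulls about 3.6 N, against about 1.1 N for blue. I handed the job in at about 18 s, with red held upright and centred over the tray, its underside about 90 mm above the rim.

**Last checks:**
- **Blue canister:** its lid top measured 73 mm above the desk, which is the height for fully home, and it stood upright in its well.
- **Red canister:** the grip was steady at about 45 mm opening, and the load still read 3.3–4.4 N over the tray.
- **Bystanders:** the jar, tray instruments and look-alike canisters looked untouched, though the arm hid part of the tray in the final pictures.

**What disagreed or failed:**
- **Cameras:** the two views differed by about 3–5 mm in y; I took values in between. Blue went in with about 4 N of side force, which went away on release.
- **Red lid:** my final depth check on it gave a meaningless height (about 520 mm) because the arm hid it. Its pose over the tray therefore rests on the arm's measured position and the top picture.

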